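# Add four clicks on the shaker's time dial and start it

### The job

With a fingertip, gently push the fin of the shaker's click-stop dial round clockwise (seen from above) by exactly four clicks from where it stands, without going past the fourth and without pinching the fin. Then press the round start button beside it all the way down and let it come back up. Do not lift, shove or knock anything else; the petri dish stays lying on the platform.

Things in the scene. Friction and masses are not known exactly. Their poses are not given: they have to be found in the camera images.
- shaker: Low white bench shaker, fixed. Origin on the worktop; +x to its rear, +y to its left, z up. Housing x = -105 to 125 mm, y = -105 to 105 mm; flat control deck 60 mm high. Behind it a black-topped platform, top 70 mm high, x = 20 to 120, y = -90 to 90 mm, with the petri dish. Dial axis upright at x = -55, y = 48 mm, start button at x = -62, y = -66 mm. The black display and deck marks are flat
- dial_center (a point): Point on the dial's upright axis at the height of the fin's top (90.5 mm above the worktop). The dial is a flat grey disc, 82 mm across, top 68.5 mm above the worktop, with one upright radial fin on it
- dial_tip (a point): Top of the fin near its outer end, on its centre line, 34 mm out from the dial's axis, 90.5 mm high; turns with the dial. x axis outwards along the fin, y axis across it, against clockwise. The fin (side faces dial_c3 and dial_c4) is 12 mm thick, stands 22 mm above the disc, runs from 10 mm behind the axis to 38 mm out; a 25 mm round boss at the axis reaches 81.5 mm above the worktop
- dial (a joint): Dial angle, rad, growing clockwise from above. Detents every 0.419 (24 degrees) from 0 to 3.770, end stops just beyond; at 0 the fin points 150 degrees anticlockwise from the shaker's +x (front left). Starts in one of the first four detents. Leaving a detent takes about 5 N at the fin's outer end; 12 degrees on it tips over, snaps into the next detent by itself and stays
- start (a joint): Travel of the start button in m: 0 released, 0.006 fully down, about 4 N; springs back up
- start_top (a point): Centre of the top of the round start button, 26 mm across, in a grey collar on the deck, pressed straight down. It is to the right of the dial
- petri: Petri dish with lid, 92 mm across, 15 mm high, lying loose on the platform; origin at the centre of its underside. Leave it
- vial_pink: Small glass vial with pink contents, 23 mm across, 52 mm high, standing loose by the shaker's front right; origin at its foot. Leave it
- vial_clear: Small clear glass vial, 23 mm across, 52 mm high, standing loose right of the shaker; origin at its foot. Leave it
- lab_timer: Lab timer with a screen, 68 mm wide, 72 mm high, standing loose left of the shaker; origin at its foot. Leave it
- wash_bottle: Small white bottle with green cap, 48 mm across, 98 mm high, standing loose at the right; origin at its foot. Leave it
- tip_rack: Box of pipette tips, 87 x 123 x 66 mm, loose at the left; origin under its centre. Leave it

How it is judged (in metres and radians):
On the way, in this order (a step that is already met when the one before it is completed fails the run):
1. the dial rests four clicks clockwise of where it stood (distance of dial_tip from where it was at the start of the episode between 0.0481 and 0.0528 m and value of joint dial above 1.50804 rad and velocity of joint dial between -0.1 and 0.1 rad/s), for 0.2 s.
2. the start button is pressed down (value of joint start above 0.0045 m and distance of dial_tip from where it was at the start of the episode between 0.0481 and 0.0528 m and value of joint dial above 1.50804 rad), for 0.05 s.
At the end, for the whole second after the job is handed in: The dial rests within a quarter click of the fourth detent clockwise from its start, the start button has been pressed after that and is up again, the petri dish lies on the platform within 15 mm of where it was, and the loose things are within 20 mm of where they stood (distance of dial_tip from where it was at the start of the episode between 0.0481 and 0.0528 m and value of joint dial above 1.50804 rad and value of joint start below 0.0015 m and z of petri in the frame of shaker between 0.066 and 0.075 m and distance of petri from where it was at the start of the episode below 0.015 m and distance of each of vial_pink, vial_clear, lab_timer, wash_bottle, tip_rack from where it was at the start of the episode below 0.02 m); the robot touches nothing.
It fails at once if the dial is turned past the fourth click (distance of dial_tip from where it was at the start of the episode above 0.0558 m).
It fails at once if the start button is pressed before the dial is set (value of joint start above 0.0045 m and not (distance of dial_tip from where it was at the start of the episode between 0.0481 and 0.0528 m and value of joint dial above 1.50804 rad)).
It fails at once if the fin is pinched from both sides (contact force between the fingers and dial_c3 above 1 N and contact force between the fingers and dial_c4 above 1 N).
It fails at once if the shaker or its controls are pushed with more than 40 N (contact force between the arm and shaker above 40 N).
It fails at once if the petri dish or another loose thing is lifted, shoved or knocked over (distance of petri from where it was at the start of the episode above 0.015 m or distance of any of vial_pink, vial_clear, lab_timer, wash_bottle, tip_rack from where it was at the start of the episode above 0.02 m or angle between any of vial_pink, vial_clear, lab_timer, wash_bottle, tip_rack's own z axis and vertical above 0.3 rad).
It also fails if it takes over 48 s, if anything falls off the work surface, if the arm or the gripper's body presses on something with over 40 N, if the wrist force passes 120 N, or if a joint passes its speed limit or range.

### The arm

A 6-joint arm with a two-finger parallel gripper is mounted at the origin on a cart in front of the work surface, level with it; the furniture and walls round the work are solid. World frame = base frame: x ahead of the robot, y to its left, z up, the work surface at z = 0. Lengths are in mm, angles in rad, forces in N, time in s.
With the tool pointing down it reaches from about 300 to 875 mm from the base axis. Payload 6.4 kg.
Tool frame: the origin (TCP) lies between the finger pads; the fingertips stand 8 mm ahead of it and the grasp point (between the pads) lies 11 mm behind it; z points along the fingers, y is the line along which they close (so a half turn about z gives the same grasp; the last joint's range is limited). The gripper opens to 88 mm and grips with 3 to 60 N. Pads are 18 mm wide; open, the fingers measure 123 mm over their backs; the gripper's body (75 mm by 187 mm) begins 45 mm behind the grasp point.
Start: joints at [-1.429, 0.181, 1.607, -0, 1.354, -0.206], TCP at [195.994, -540.581, 246.714] pointing down, gripper open.
Joint ranges: [-2.99, 2.99], [-0.89, 2.07], [0.3, 2.58], [-1.14, 4.28], [0, 2.63], [-3.12, 3.12]. Speed limits (rad/s): [2.57, 2.57, 3.01, 3.14, 3.14, 3.14].

### API

Orientations are given as a unit quaternion [x, y, z, w].
In Python, from rig import * gives the robot as it stands.
- The arm moves only by the tool send_rows, never from a script. Its argument "targets" is a list that holds one entry, the list of rows, each a list of 6 numbers: the shift along the tool's x, y, z scaled (see below), then the turn, a rotation vector about the tool's x, y, z scaled (see below). In form: [[[x, y, z, wx, wy, wz], ...]]. A call has 1 to 12 rows; each row is the pose to reach, as a shift and turn from the pose commanded when the call began, along the tool's axes at that moment; what a row does not reach only later rows make up. The controller multiplies each number of a shift by 15 cm and each number of a turn by 2 rad. A row lasts 1/10 s, in which the tool goes at most 50 mm and 8.59 degrees, less where a joint would pass 70% of its speed; a pose out of reach is approached as far as the arm can. A call with a number of a shift or a turn outside -1 to 1 is refused whole. A call with a gripper value outside its range is refused whole. "hand" is the finger opening in mm, from 0 to 88.1, set as the call begins (left out, the last holds). The fingers move at their own pace and stop on an object; "newtons" is the grip in N (left out, the last holds). Time passes only in rows, so rows that repeat a pose let the fingers close. It gives the time, the measured TCP pose, the force, the opening and the grip force at its end, in the units of the state.
- observe(): the state, without advancing time (a new reading comes with each control period).
- grab_frame(name): name is "scene" or "top" or "wrist"; returns (picture, depth): 420x560x3 uint8, red, green, blue; 420x560 float32, mm along the optical axis (not along the pixel's ray), 0 where there is no reading.
- camera_model(name): a dict with "fx", "fy", "cx", "cy" (pixels), "position" and "attitude" of the camera in the world; the wrist camera has in their place "hand_eye" (4x4, takes a point from camera to tool coordinates, whose origin is the TCP and whose axes are the flange's). Camera axes: x right, y down, z forward; pixel columns grow to the right and rows downward; lengths in mm; the calibration is good to about 2 mm. A picture is of the moment at which its call begins: read the wrist's pose just before it. camera_model takes no time and is no camera call.
- job_done(): hands the job in; it is judged then, once.
The state is a dict: "clock": time; "joint_positions": joint angles; "joint_velocities": joint speeds; "tau": joint torques, N m; "tcp_pos": TCP position; "eef_rot": TCP orientation; "force": force on the tool from outside, world axes, zero at the start; "torque": the same for the moment, N m; "gripper_width": opening from 0.0 (shut) to 1.0 (fully open); "grip_force": force on a finger pad.
Only numpy, scipy, OpenCV 4.12 (cv2) and the standard library are available. Lean on these libraries where they do the work, as an engineer would, in place of code of your own. Each camera call takes 0.05 s, during which the arm holds its last target. There are 200 camera calls.

## Working session

There is one attempt and no reset: what is moved stays moved. The work goes in short steps, Python scripts to look and compute and a tool call to move; the robot and the scene stay as the last step left them, time stands still between calls to the robot, and variables do not carry over. Pictures are saved under pics/ and viewed, at most 10 in all, crops included, and the job is handed in when it is done.

Besides the shell and the picture viewer there is one more tool, called after ">>>" as name(argument=value, ...) on one line, values as JSON. send_rows: Moves the arm, as the interface text tells. Its arguments: {"type":"object","properties":{"targets":{"type":"array"},"hand":{"type":"number"},"newtons":{"type":"number"}},"required":["targets"]}

```bash
mkdir -p pics
python3 - <<'E'
from rig import *
import cv2,numpy as np
print(observe())
for n in("top","scene"):
    p,d=grab_frame(n); cv2.imwrite(f"pics/{n}0.png",p[:,:,::-1]); np.savez(f"{n}0.npz",p=p,d=d); print(n,camera_model(n))
print(camera_model("wrist"))
E
```

```text
{'clock': 0.0, 'joint_positions': array([-1.42934333e+00,  1.81525419e-01,  1.60797767e+00,  5.71850242e-06,
        1.35382622e+00, -2.06326739e-01]), 'joint_velocities': array([-5.61984699e-05,  2.26978379e-04, -1.02592518e-03, -3.71538766e-04,
        1.81527035e-03, -3.13426018e-04]), 'tau': array([ 8.27984750e-04, -4.33866549e+01, -3.41847968e+01,  7.02478155e-02,
        3.85641796e-02, -1.28178699e-04]), 'tcp_pos': array([ 195.89557059, -540.0508103 ,  245.8335872 ]), 'eef_rot': array([ 9.84918950e-01,  1.73014182e-01,  3.09511051e-05, -8.67780462e-04]), 'force': array([0.42526644, 1.39580473, 1.12820347]), 'torque': array([ 0.01732389, -0.08090631, -0.02392608]), 'grip_force': 0.0, 'gripper_width': 0.9974390916652153}
top {'fx': 446.6091139891278, 'fy': 446.6091139891278, 'cx': 273.47348623461534, 'cy': 214.36865657384308, 'position': array([ 373.95959016,  116.37472866, 1249.3149031 ]), 'attitude': array([ 0.71243839, -0.69962713,  0.03298238, -0.0431923 ])}
scene {'fx': 498.4246417426951, 'fy': 498.4246417426951, 'cx': 279.157466203221, 'cy': 211.33407069118692, 'position': array([-511.21121991, -498.18641878,  614.83685111]), 'attitude': array([ 0.7330099 , -0.41037126,  0.26812982, -0.47159126])}
{'fx': 308.58165955190395, 'fy': 308.58165955190395, 'cx': 280.1450993812143, 'cy': 211.06145711026457, 'hand_eye': array([[-1.23860891e-03, -9.52237892e-01, -3.05354650e-01,
         7.90834939e+01],
       [ 9.99999144e-01, -1.05058783e-03, -7.80071004e-04,
        -7.75846878e-01],
       [ 4.22011290e-04, -3.05355355e-01,  9.52238378e-01,
        -1.37637224e+02],
       [ 0.00000000e+00,  0.00000000e+00,  0.00000000e+00,
         1.00000000e+00]])}
```

View pics/top0.png

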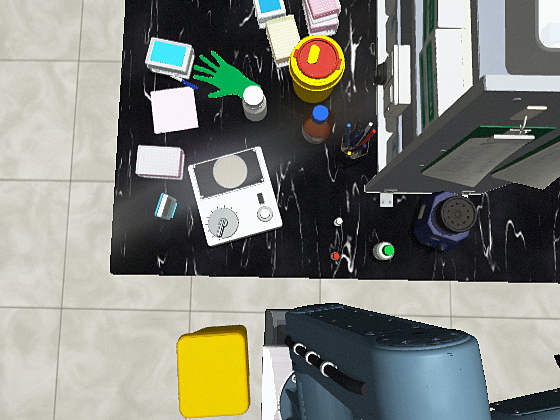

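View pics/scene0.png

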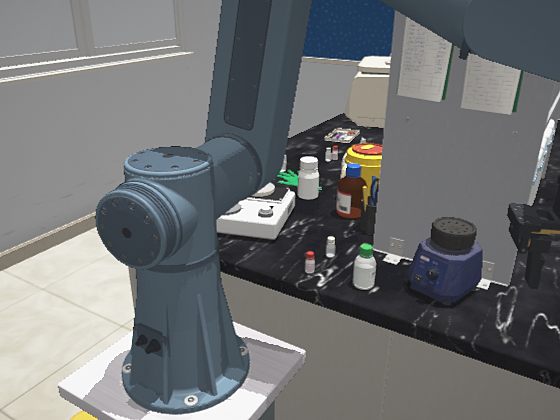

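The top view shows the shaker with its dial at about (222,223), the button at (264,214) and the petri dish at (229,170). I'll enlarge it and measure its features.

```bash
cat > h.py <<'E'
import numpy as np,cv2
from scipy.spatial.transform import Rotation as R
def ray(cm,u,v,z,pos=None,Rm=None):
    if pos is None: pos=cm["position"];Rm=R.from_quat(cm["attitude"]).as_matrix()
    d=Rm@np.array([(u-cm["cx"])/cm["fx"],(v-cm["cy"])/cm["fy"],1.0])
    return pos+d*(z-pos[2])/d[2]
E
python3 - <<'E'
from rig import *
from h import *
f=np.load("top0.npz");p=f["p"];d=f["d"];cm=camera_model("top")
c=p[140:255,180:290]; cv2.imwrite("pics/crop1.png",cv2.resize(c[:,:,::-1],None,fx=5,fy=5,interpolation=cv2.INTER_CUBIC))
# points from depth
v,u=np.mgrid[140:255,180:290]; z=d[140:255,180:290]
pc=np.stack([(u-cm["cx"])/cm["fx"]*z,(v-cm["cy"])/cm["fy"]*z,z],-1)@R.from_quat(cm["attitude"]).as_matrix().T+cm["position"]
h=pc[...,2]
m=((h>45)&(h<110)).astype(np.uint8)
n,l,s,_=cv2.connectedComponentsWithStats(m);i=l[223-140,222-180];print(s[i])
cs,_=cv2.findContours((l==i).astype(np.uint8),cv2.RETR_EXTERNAL,cv2.CHAIN_APPROX_NONE)
b=cv2.boxPoints(cv2.minAreaRect(max(cs,key=len)))+[180,140]
print(b);print([ray(cm,*q,60).round(1) for q in b])
for a in range(202-140,245-140,2): print(" ".join("%3.0f"%x for x in h[a,202-180:282-180:2]))
E
```

```text
[   8    6   95  100 6468]
[[185.20700645 165.96323776]
 [260.21620178 144.76498795]
 [283.06433868 225.61225891]
 [208.05514526 246.8105011 ]]
[array([630.6, 377.2,  60. ]), array([692.7, 174.5,  60. ]), array([472.7, 108.6,  60. ]), array([412.6, 307.4,  60. ])]
 61  62  58  58  56  58  57  58  61  60  58  62  60  56  62  60  58  64  60  61  60  58  58  59  58  61  60  57  58  58  64  65  64  60  59  57  63  52   4  -2
 57  58  59  62  59  58  62  59  59  64  61  61  61  59  62  57  60  60  59  59  58  59  57  57  63  58  61  60  59  63  60  61  64  63  60  59  55  56  -2   0
 60  56  62  58  60  62  58  63  57  57  54  62  60  58  62  61  59  58  55  60  61  60  60  60  63  61  65  59  58  59  61  70  73  59  61  56  56  59  -0   1
 62  59  63  58  58  62  60  56  62  68  71  68  73  55  61  61  59  62  61  59  59  58  57  60  62  57  62  64  60  68  68  68  72  73  75  60  60  56  53  -1
 61  59  61  60  60  61  65  67  69  69  70  67  67  67  70  58  60  56  61  58  59  55  59  57  60  64  59  65  70  71  80  82  77  80  74  61  63  58  56   3
 59  58  59  57  61  70  67  71  65
[... 1986 characters left out ...]
   1  -3   2   2   0  -0  -4  -1   0   1  -5   1   0  -0   6
 -3   0  57  58  59  61  59  58  61  58  63  55  54  59  59  60  59  54  52  34  16  -1  -1  -6   2   3  -3   0  -6   2  -0  -1   0   1  -3   4   1  -5   1   1
  0   2   7  65  61  57  59  60  59  55  58  57  58  55  54  45  30  -5  -2   1  -2  -1  -6  -2   0   2   0  -5   1   3  -3   1   2  -2   1  -1  -1  -1  -3   1
 -1   1  -2  58  57  59  59  61  58  58  51  49  31  -1  -3  -2  -2  -3   0  -2  -1  -2  -1  -4  -1   3   2   0   3  -2  -0  -0  -1  -2  -3   5  -5  -3   1  -4
 -4   2  -3  56  53  58  58  55  47  27  -2  -0   2  -2   1  -2  -2  -4  -1   4  -2  -2   0  -4  -5   0  -2  -1   1   0  -5  -1  -2   2   1   0  -3  -3   2  -0
```

View pics/crop1.png

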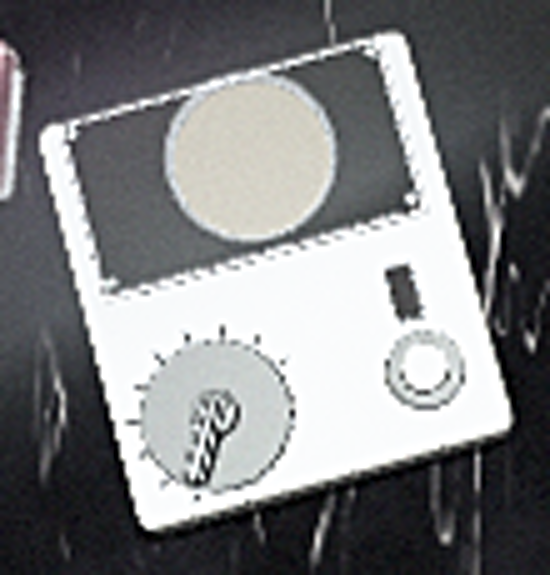

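The crop shows the fin pointing from the dial centre (215,412) to (195,483) in crop pixels. That's about 150° in the shaker frame, so the dial is in detent 0. Next I'll refine the pose and check heights along the path.

Run:
```python
from rig import *
from h import *
cm=camera_model("top");f=np.load("top0.npz");p=f["p"];d=f["d"]
for n,(a,b),z in[("dial",(215,412),68.5),("tip",(195,483),90.5),("finin",(222,398),85),("btn",(425,370),76),("collar",(425,370),70)]:
    print(n,ray(cm,180+a/5-.4,140+b/5-.4,z).round(1))
v,u=np.mgrid[:420,:560]
pc=np.stack([(u-cm["cx"])/cm["fx"]*d,(v-cm["cy"])/cm["fy"]*d,d],-1)@R.from_quat(cm["attitude"]).as_matrix().T+cm["position"]
pc=pc[d>0]
print("rows x 150..650; cols y 350..-700")
for x in range(200,700,50):
    print(x,[int(q[:,2].max()) if len(q) else -1 for y in range(350,-750,-50) for q in[pc[(abs(pc[:,0]-x)<25)&(abs(pc[:,1]-y)<25)]]])
```

```text
dial [478.8 269.5  68.5]
tip [439.6 275.9  90.5]
finin [484.8 263.9  85. ]
btn [502.4 158.   76. ]
collar [503.1 158.3  70. ]
rows x 150..650; cols y 350..-700
200 [-837, -837, -834, -837, -836, 490, 683, 793, -837, 787, 709, 710, 680, -830, -833, -835, 325, 247, -838, -836, -832, -835]
250 [-833, -838, -835, -834, -833, 528, 739, 803, 806, 796, -833, -832, -836, -838, -839, -833, -835, -835, -831, -837, -833, -837]
300 [-836, -841, -835, -838, -839, 456, 720, 803, 805, 792, -834, -833, -833, -839, -833, -834, -835, -838, -839, -834, -834, -840]
350 [7, 5, 5, 6, 6, 7, 7, 6, 5, 5, 5, 6, 7, 5, 5, 6, 6, 5, 7, 6, 6, -1]
400 [7, 62, 47, 5, 6, 8, 5, 40, 59, 6, 102, 71, 6, 83, 74, 7, 7, 6, 6, 5, 7, -1]
450 [50, 92, 94, 64, 64, 61, 6, 7, 5, 5, 80, 64, 109, 155, 156, 7, 7, 6, 6, 5, 5, -1]
500 [63, 82, 94, 77, 86, 63, 6, 6, 57, 7, 5, 5, 108, 156, 156, 402, 7, 5, 8, 7, 6, -1]
550 [72, 77, 89, 68, 65, 5, 6, 6, 5, 7, 655, 699, 654, 614, 546, 465, 6, 7, 6, 6, 5, -1]
600 [74, 88, 92, 89, 74, 6, 5, 8, 5, 744, 816, 791, 710, 628, 432, 225, 190, 6, 5, 6, 7, -1]
650 [74, 89, 89, 90, 71, 4, 7, 7, 134, 728, 816, 565, -1, -1, -1, -1, -1, -1, -1, -1, 0, -1]
```

>>> send_rows(targets=[[[0.24,-0.3,0,0,0,0],[0.48,-0.6,0,0,0,0],[0.72,-0.887,0,0,0,0],[0.72,-0.887,0,0,0,0],[0.72,-0.887,0,0,0,0]]], hand=0)

```text
clock: 0.6
tcp_pos: [253.0, -376.1, 246.4]
eef_rot: [0.985, 0.175, 0.0, -0.0]
force: [-0.1, -0.9, 0.0]
gripper_width: 0.571
grip_force: 0.0
```

>>> send_rows(targets=[[[0.24,-0.3,0,0,0,0],[0.48,-0.6,0,0,0,0],[0.72,-0.887,0,0,0,0],[0.72,-0.887,0,0,0,0],[0.72,-0.887,0,0,0,0]]])

```text
clock: 1.1
tcp_pos: [309.0, -215.6, 246.8]
eef_rot: [0.985, 0.175, 0.0, 0.0]
force: [0.5, -0.1, 0.1]
gripper_width: 0.113
grip_force: 0.0
```

>>> send_rows(targets=[[[0.24,-0.3,0,0,0,0],[0.48,-0.6,0,0,0,0],[0.72,-0.887,0,0,0,0],[0.72,-0.887,0,0,0,0],[0.72,-0.887,0,0,0,0]]])

```text
clock: 1.6
tcp_pos: [365.5, -54.4, 246.9]
eef_rot: [0.985, 0.175, 0.0, 0.0]
force: [-1.1, -0.5, -0.2]
gripper_width: 0.007
grip_force: 0.0
```

>>> send_rows(targets=[[[0.24,-0.3,0,0,0,0],[0.48,-0.6,0,0,0,0],[0.72,-0.887,0,0,0,0],[0.72,-0.887,0,0,0,0],[0.72,-0.887,0,0,0,0]]])

```text
clock: 2.1
tcp_pos: [422.2, 106.9, 246.5]
eef_rot: [0.985, 0.174, -0.0, 0.0]
force: [0.5, -1.0, -0.1]
gripper_width: 0.007
grip_force: 0.0
```

>>> send_rows(targets=[[[0.24,-0.3,0,0,0,-0.07],[0.48,-0.6,0.1,0,0,-0.14],[0.72,-0.887,0.2,0,0,-0.21],[0.72,-0.887,0.3,0,0,-0.28],[0.72,-0.887,0.3,0,0,-0.35],[0.72,-0.887,0.3,0,0,-0.42],[0.72,-0.887,0.3,0,0,-0.49],[0.72,-0.887,0.3,0,0,-0.5],[0.72,-0.887,0.3,0,0,-0.5],[0.72,-0.887,0.3,0,0,-0.5]]])

```text
clock: 3.1
tcp_pos: [477.6, 267.6, 201.7]
eef_rot: [0.783, 0.622, -0.0, 0.0]
force: [-0.4, -0.5, 0.1]
gripper_width: 0.004
grip_force: 0.0
```

```bash
cat >> h.py <<'E'
def wcam(s,cm):
    T=np.eye(4);T[:3,:3]=R.from_quat(s["eef_rot"]).as_matrix();T[:3,3]=s["tcp_pos"]
    W=T@cm["hand_eye"];return W[:3,3],W[:3,:3]
E
python3 - <<'E'
from rig import *
from h import *
s=observe();p,d=grab_frame("wrist");print(s["tcp_pos"],s["eef_rot"],s["joint_positions"].round(2))
cv2.imwrite("pics/w1.png",p[:,:,::-1]);np.savez("w1.npz",p=p,d=d,pos=s["tcp_pos"],q=s["eef_rot"])
E
```

```text
[477.62922662 267.57449996 201.73592432] [ 7.82719258e-01  6.22374924e-01 -2.72082341e-05  1.26917009e-04] [ 0.29  0.16  1.72 -0.    1.26  0.52]
```

View pics/w1.png

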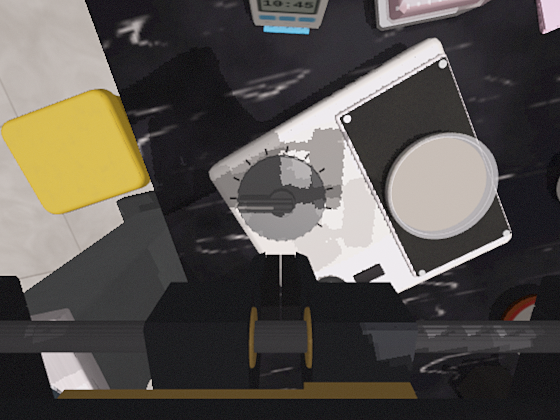

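The wrist view shows the dial disc at about (282,197), with the fin running left to about (238,202). The petri dish is at (442,185). I'll crop in for the fin's exact line and the disc edge.

Run:
```python
import cv2
p=cv2.imread("pics/w1.png");c=p[140:250,215:345]
cv2.imwrite("pics/w1c.png",cv2.resize(c,None,fx=5,fy=5,interpolation=cv2.INTER_CUBIC))
```

```text
(no output)
```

View pics/w1c.png

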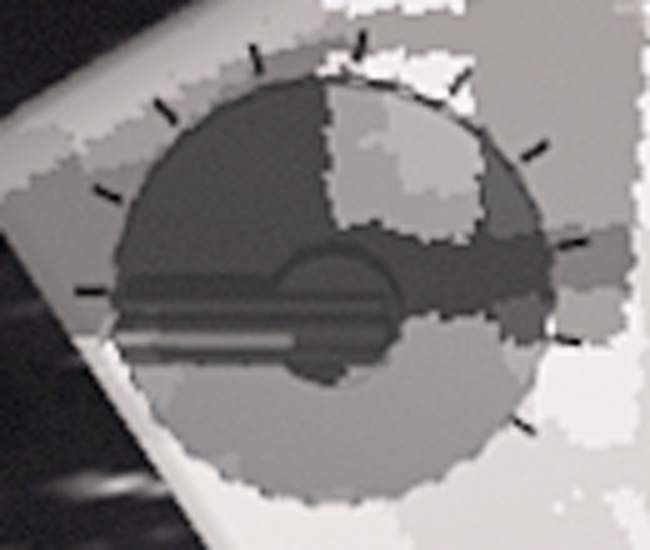

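The crop shows ten ticks, with the first at crop (90,292) and the fin aligned with it, so the dial is at detent 0. Fitting the tick circle gives the axis and yaw.

Run:
```python
from rig import *
from h import *
from scipy.optimize import least_squares
cm=camera_model("wrist");f=np.load("w1.npz")
P,M=wcam(dict(tcp_pos=f["pos"],eef_rot=f["q"]),cm)
g=lambda a,b,z:ray(cm,215+a/5-.4,140+b/5-.4,z,P,M)
t=np.array([g(*q,60)[:2] for q in[(90,292),(107,193),(165,110),(257,58),(362,43),(460,80),(535,150),(573,243),(568,340),(525,427)]])
k=np.arange(10)
fn=lambda x:(x[:2]+x[2]*np.c_[np.cos(x[3]-k*np.radians(24)),np.sin(x[3]-k*np.radians(24))]-t).ravel()
r=least_squares(fn,[477,269,45,2.9]);print(r.x,np.degrees(r.x[3]),abs(r.fun).max())
print("disc",g(332,289,68.5))
```

```text
[478.66866798 270.70844015  45.63519162   2.91042205] 166.75489987950775 0.508816578660344
disc [479.04287053 273.48612902  68.5       ]
```

>>> send_rows(targets=[[[-0.147,-0.227,0.2,0,0,0],[-0.147,-0.227,0.4,0,0,0],[-0.147,-0.227,0.6,0,0,0],[-0.147,-0.227,0.7,0,0,0],[-0.147,-0.227,0.778,0,0,0],[-0.147,-0.227,0.778,0,0,0],[-0.147,-0.227,0.778,0,0,0]]])

```text
clock: 3.85
tcp_pos: [439.4, 255.0, 85.6]
eef_rot: [0.782, 0.624, 0.0, 0.0]
force: [0.0, 0.4, 0.8]
gripper_width: 0.001
grip_force: 0.0
```

Run:
```python
from rig import *
from h import *
s=observe();p,d=grab_frame("wrist");print(s["tcp_pos"],s["eef_rot"],s["joint_positions"].round(2),s["force"])
cv2.imwrite("pics/w2.png",p[:,:,::-1])
```

```text
[439.37927    255.02850035  85.57817711] [7.81520763e-01 6.23879119e-01 3.47997345e-04 1.43350275e-04] [ 0.29  0.25  1.89 -0.    1.    0.52] [0.0367782  0.41740928 0.77807156]
```

View pics/w2.png

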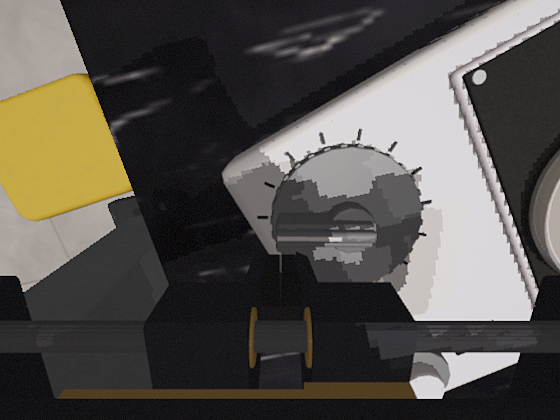

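The closed tips sit just on the anticlockwise side of the fin's outer half, at about (282,262) against the fin at (325,235), and clear of the boss. I'll come into contact, then turn about the dial axis.

>>> send_rows(targets=[[[0.02,0,0,0,0,0],[0.04,0,0,0,0,0],[0.06,0,0,0,0,0],[0.06,0,0,0,0,0]]])

```text
clock: 4.3
tcp_pos: [441.0, 262.7, 85.7]
eef_rot: [0.781, 0.624, -0.001, 0.001]
force: [-3.5, -8.9, 6.8]
gripper_width: 0.005
grip_force: 4.5
```

>>> send_rows(targets=[[[0.0122,-0.0048,0,0,0,0.0262],[0.0246,-0.0091,0,0,0,0.0524],[0.0372,-0.0126,0,0,0,0.0785],[0.05,-0.0155,0,0,0,0.1047],[0.0629,-0.0177,0,0,0,0.1309],[0.0759,-0.0192,0,0,0,0.1571],[0.0759,-0.0192,0,0,0,0.1571],[0.0759,-0.0192,0,0,0,0.1571]]])

```text
clock: 5.1
tcp_pos: [440.6, 275.7, 85.2]
eef_rot: [0.869, 0.495, 0.0, 0.0]
force: [-0.3, 0.7, 0.7]
gripper_width: 0.003
grip_force: 0.0
```

Run:
```python
from rig import *
from h import *
s=observe();p,d=grab_frame("wrist");print(s["tcp_pos"],s["eef_rot"],s["force"])
cv2.imwrite("pics/w3.png",p[:,:,::-1])
```

```text
[440.64738069 275.68451535  85.21226963] [8.68981844e-01 4.94843926e-01 2.08906440e-04 1.49781698e-05] [-0.27926618  0.65469918  0.70494149]
```

View pics/w3.png

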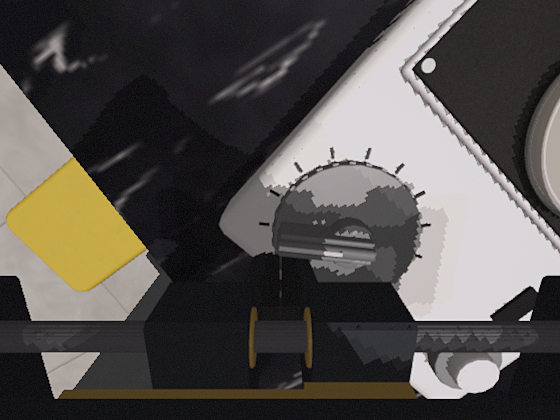

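One click is done: the fin now sits about 6° ahead of the tool. Continuing.

>>> send_rows(targets=[[[0.0122,-0.0048,0,0,0,0.0262],[0.0246,-0.0091,0,0,0,0.0524],[0.0372,-0.0126,0,0,0,0.0785],[0.05,-0.0155,0,0,0,0.1047],[0.0629,-0.0177,0,0,0,0.1309],[0.0759,-0.0192,0,0,0,0.1571],[0.089,-0.0201,0,0,0,0.1833],[0.1021,-0.0202,0,0,0,0.2094],[0.1021,-0.0202,0,0,0,0.2094],[0.1021,-0.0202,0,0,0,0.2094]]])

```text
clock: 6.15
tcp_pos: [445.9, 290.2, 85.1]
eef_rot: [0.953, 0.303, 0.0, -0.0]
force: [0.5, 0.5, 0.2]
gripper_width: 0.007
grip_force: 0.0
```

>>> send_rows(targets=[[[0.0122,-0.0048,0,0,0,0.0262],[0.0246,-0.0091,0,0,0,0.0524],[0.0372,-0.0126,0,0,0,0.0785],[0.05,-0.0155,0,0,0,0.1047],[0.0629,-0.0177,0,0,0,0.1309],[0.0759,-0.0192,0,0,0,0.1571],[0.089,-0.0201,0,0,0,0.1833],[0.1021,-0.0202,0,0,0,0.2094],[0.1021,-0.0202,0,0,0,0.2094],[0.1021,-0.0202,0,0,0,0.2094]]])

```text
clock: 7.15
tcp_pos: [450.7, 299.1, 84.0]
eef_rot: [0.995, 0.099, -0.007, 0.003]
force: [-21.4, -12.4, 19.2]
gripper_width: 0.006
grip_force: 16.0
```

Run:
```python
from rig import *
from h import *
s=observe();p,d=grab_frame("wrist");print(s["tcp_pos"],s["eef_rot"],s["force"])
cv2.imwrite("pics/w4.png",p[:,:,::-1])
```

```text
[450.7131712  299.09775183  84.00661769] [ 0.99507215  0.09887476 -0.0069448   0.0026406 ] [-21.42118395 -12.39191193  19.15546729]
```

View pics/w4.png

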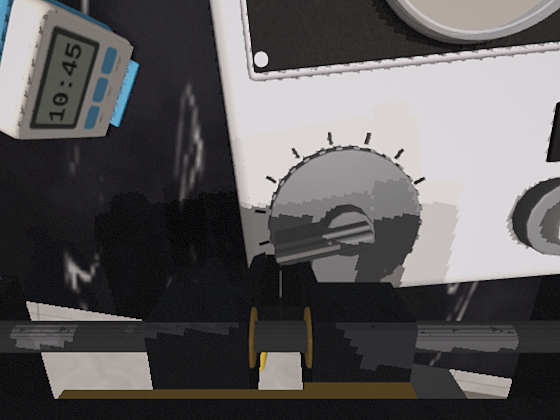

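The fin is lagging the tool by about 12° and the force has reached 30 N, so the inner corner is pushing too near the boss. I'll back off and re-measure before going on.

>>> send_rows(targets=[[[-0.05,0,0,0,0,0],[-0.1,0,0,0,0,0],[-0.12,-0.03,-0.03,0,0,0],[-0.12,-0.04,-0.03,0,0,0],[-0.12,-0.04,-0.03,0,0,0],[-0.12,-0.04,-0.03,0,0,0]]])

```text
clock: 7.8
tcp_pos: [438.1, 304.2, 89.7]
eef_rot: [0.995, 0.098, 0.0, -0.0]
force: [0.6, -0.6, -0.3]
gripper_width: 0.005
grip_force: 0.0
```

Run:
```python
from rig import *
from h import *
s=observe();p,d=grab_frame("wrist");print(s["tcp_pos"],s["eef_rot"],s["force"])
np.savez("w5.npz",p=p,d=d,pos=s["tcp_pos"],q=s["eef_rot"])
cv2.imwrite("pics/w5.png",cv2.resize(p[110:290,235:435,::-1],None,fx=4,fy=3.3333,interpolation=cv2.INTER_CUBIC))
print(p.shape)
```

```text
[438.14000117 304.15314967  89.72967007] [ 9.95184770e-01  9.80158643e-02  3.78520330e-04 -1.42690876e-04] [ 0.59752108 -0.62224108 -0.33847591]
(420, 560, 3)
```

View pics/w5.png

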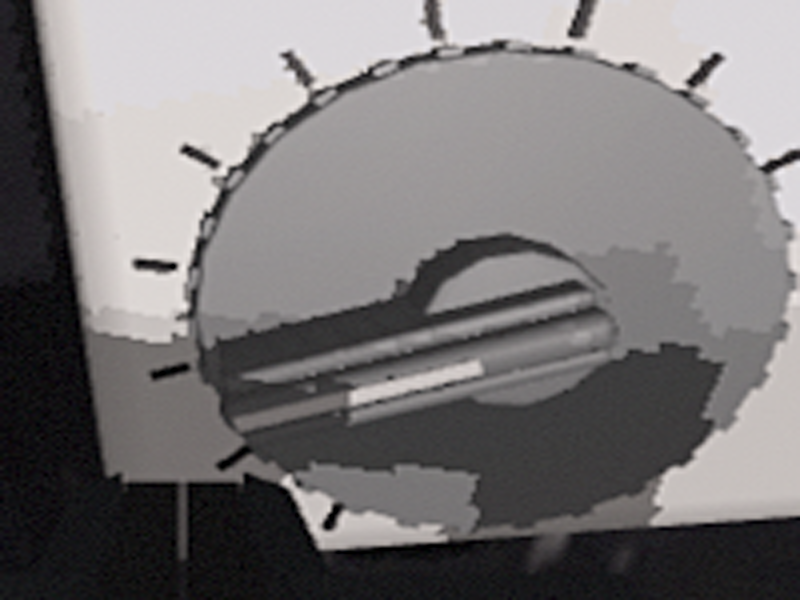

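The crop shows ticks 0 to 9 running from (332,517) round to (783,160), and the fin's top runs from about (235,400) to (605,320). I'll convert these to angles.

Run:
```python
from rig import *
from h import *
from scipy.optimize import least_squares
cm=camera_model("wrist");f=np.load("w5.npz")
P,M=wcam(dict(tcp_pos=f["pos"],eef_rot=f["q"]),cm)
g=lambda a,b,z:ray(cm,235+a/4-.4,110+b*.3-.4,z,P,M)[:2]
t=np.array([g(*q,60) for q in[(332,517),(235,457),(170,372),(155,266),(200,155),(297,68),(433,18),(583,15),(705,70),(783,160)]])
k=np.arange(10)
fn=lambda x:(x[:2]+x[2]*np.c_[np.cos(x[3]-k*np.radians(24)),np.sin(x[3]-k*np.radians(24))]-t).ravel()
r=least_squares(fn,[477,269,45,2.9]);print(r.x,np.degrees(r.x[3]),abs(r.fun).max())
for z in(85,90.5):
  a,b=g(232,398,z),g(603,318,z);e=a-b;print(z,a,b,np.linalg.norm(e),np.degrees(np.arctan2(e[1],e[0])), "tip vs axis",np.degrees(np.arctan2(*(a-r.x[:2])[::-1])),np.linalg.norm(a-r.x[:2]))
print("tipxy",f["pos"])
# ridge lines of fin
for q in[((240,378),(590,292)),((245,420),(480,366))]:
  e=g(*q[0],90.5)-g(*q[1],90.5);print(np.degrees(np.arctan2(e[1],e[0])),g(*q[0],90.5),g(*q[1],90.5))
```

```text
[478.5034624  270.57589357  45.58988368   2.91045484] 166.756778837542 0.45690054556939685
85 [462.70913698 303.63367893] [483.47627447 262.37616102] 46.18935790032973 116.71858176791076 tip vs axis 115.5375052146645 36.63711080934841
90.5 [464.74217687 304.27327752] [484.70738132 264.60893858] 44.40573355237767 116.71858176791068 tip vs axis 112.21404638129107 36.398992634002845
tipxy [438.14000117 304.15314967  89.72967007]
118.671148122922 [467.88852928 303.97138101] [488.00844381 267.17763182]
117.8130995636028 [461.74063501 302.05419939] [475.12062531 276.69084719]
```

The dial rests at click 2: the fin is at about 118°, against 118.8° nominal, and the axis estimate is confirmed. I'll realign the tool with the fin, further out.

>>> send_rows(targets=[[[0,0.02,0,0,0,-0.06],[0.001,0.041,0.01,0,0,-0.12],[0.001,0.041,0.025,0,0,-0.153],[0.001,0.041,0.025,0,0,-0.153],[0.001,0.041,0.025,0,0,-0.153]]])

```text
clock: 8.35
tcp_pos: [439.2, 297.8, 85.7]
eef_rot: [0.969, 0.247, -0.0, 0.0]
force: [0.3, -0.3, 0.1]
gripper_width: 0.003
grip_force: 0.0
```

>>> send_rows(targets=[[[0.02,0,0,0,0,0],[0.04,0,0,0,0,0],[0.0551,-0.0048,0,0,0,0.0262],[0.0705,-0.0089,0,0,0,0.0524],[0.0861,-0.0121,0,0,0,0.0785],[0.0861,-0.0121,0,0,0,0.0785]]])

```text
clock: 8.95
tcp_pos: [446.0, 303.9, 85.3]
eef_rot: [0.985, 0.171, -0.005, 0.002]
force: [-14.0, -8.5, 12.4]
gripper_width: 0.007
grip_force: 8.2
```

>>> send_rows(targets=[[[0.0151,-0.0048,0,0,0,0.0262],[0.0151,-0.0048,0,0,0,0.0262],[0.0305,-0.0089,0,0,0,0.0524],[0.0305,-0.0089,0,0,0,0.0524],[0.0305,-0.0089,0,0,0,0.0524]]])

```text
clock: 9.45
tcp_pos: [447.7, 306.0, 85.1]
eef_rot: [0.993, 0.12, -0.007, 0.003]
force: [-22.6, -11.9, 20.0]
gripper_width: 0.008
grip_force: 12.7
```

Run:
```python
from rig import *
from h import *
s=observe();F=s["force"];T=s["torque"]*1000;print(s["tcp_pos"],s["eef_rot"],F,T,s["joint_positions"],s["tau"])
r=np.cross(F,T)/F.dot(F);u=F/np.linalg.norm(F);print(T.dot(u))
for t in range(-60,61,20):print((r+t*u).round(1))
p,d=grab_frame("wrist");np.savez("w6.npz",p=p,d=d,pos=s["tcp_pos"],q=s["eef_rot"])
cv2.imwrite("pics/w6.png",p[:,:,::-1])
p,d=grab_frame("scene");cv2.imwrite("pics/s6.png",p[:,:,::-1])
```

```text
[447.69176276 305.98376999  85.06532778] [ 0.99276478  0.11983953 -0.00706233  0.00258838] [-22.58312861 -11.85583486  19.95091723] [-2098.29921911  3324.7913745   -269.08184562] [ 3.81339448e-01  3.22512253e-01  1.79496073e+00 -1.57024123e-03
  1.03910278e+00  1.71267870e+00] [ -0.81416147 -38.66889596 -35.80129623   0.95553014  -7.53710836
  -0.2602627 ]
80.27760630301842
[ -18.4  -23.8 -132.3]
[ -32.3  -31.1 -120. ]
[ -46.3  -38.4 -107.7]
[-60.2 -45.7 -95.3]
[-74.2 -53.  -83. ]
[-88.1 -60.4 -70.7]
[-102.1  -67.7  -58.4]
```

```bash
cat >> h.py <<'E'
def fin(f,cm,ax=(478.5,270.6),lo=85,hi=97):
    d=f["d"];P,M=wcam(dict(tcp_pos=f["pos"],eef_rot=f["q"]),cm)
    v,u=np.mgrid[:420,:560]
    pc=np.stack([(u-cm["cx"])/cm["fx"]*d,(v-cm["cy"])/cm["fy"]*d,d],-1)@M.T+P
    r=np.hypot(pc[...,0]-ax[0],pc[...,1]-ax[1])
    m=(d>0)&(r<45)&(pc[...,2]>lo)&(pc[...,2]<hi)
    n,l,s,_=cv2.connectedComponentsWithStats(m.astype(np.uint8));i=1+s[1:,4].argmax();q=pc[l==i]
    c=q.mean(0);w,V=np.linalg.eigh(np.cov(q[:,:2].T));e=V[:,1];e=e*np.sign(e@(c[:2]-ax))
    return np.degrees(np.arctan2(e[1],e[0])),np.degrees(np.arctan2(*(c[:2]-ax)[::-1])),c,len(q),w**.5,pc,u,v
E
python3 - <<'E'
from rig import *
from h import *
cm=camera_model("wrist")
for n in("w1","w5","w6"):
    f=np.load(n+".npz");o=fin(f,cm);print(n,[np.round(x,1) for x in o[:5]])
    pc=o[5]
f=np.load("w6.npz");pc=fin(f,cm)[5]
print("w6 heights, every 5px: rows v200..300, cols u 230..400")
for v in range(205,300,5):print(v," ".join("%4.0f"%x for x in pc[v,230:400:7,2]))
print(pc[262,280],pc[262,300])
E
```

```text
w1 [np.float64(166.8), np.float64(169.0), array([465. , 273.2,  88.5]), np.int64(766), array([ 3.5, 13.4])]
w5 [np.float64(118.5), np.float64(114.8), array([472.7, 283.1,  88.4]), np.int64(2327), array([ 3.3, 13.4])]
w6 [np.float64(119.5), np.float64(113.8), array([471.6, 286.2,  88.9]), np.int64(2696), array([ 3.6, 15. ])]
w6 heights, every 5px: rows v200..300, cols u 230..400
205    0    1    0   -1   58   59   59   58   66   68   67   69   68   68   68   67   68   69   70   71   68   67   68   68   68
210   -0    0    1   -0   58   60   60   61   67   69   68   68   68   68   68   68   68   72   77   79   79   75   68   67   68
215   -0    0   -1   -0   57   59   61   60   66   68   68   69   68   68   68   69   70   76   81   81   82   81   68   68   68
220   -1   -1   -1    0   56   59   61   59   68   69   68   69   68   69   67   69   75   82   81   82   80  222   81   69   68
225   -0   -1    1    1   55   59   60   60   68   68   68   69   70   72   74   77   78   80   81  222   84   86   87   68   68
230    0    0   -0   -1   55   58   61   60  222   73   74   76   77   78 
[... 1113 characters left out ...]
01   98   98   98   98   98  101  100  100   68   68   68  222   68   69   68   69   69   68   68   67
280   -0    0   -1  104  105  102  101   98  102  101  102  105  105   69   68   68   68   68   68   68   69   67   69   68   59
285  147  146  147  147  109  107  106   97  106  106  222  144  147  147  146  147  147  146  147  147  147  147  148  147   59
290  150  150  149  149  112  111  110   98  222  110  110  145  149  150  149  149  149  150  149  149  149  150  149  150   -1
295  151  152  151  152  116  113  115   98  114  113  114  145  152  152  152  152  152  152  151  152  152  152  152  151  153
[455.46741958 308.87332282  84.62691042] [459.679202   299.98324743  88.39312089]
```

Run:
```python
from rig import *
from h import *
cm=camera_model("wrist");ax=np.array([478.5,270.6])
for n in("w1","w5","w6"):
    f=np.load(n+".npz");pc=fin(f,cm)[5];q=pc.reshape(-1,3)
    x=q[:,:2]-ax;r=np.hypot(*x.T);z=q[:,2]
    # fin frame at nominal angle: profile of heights across the fin for r slices
    th=np.radians(166.76 if n=="w1" else 118.76);e=np.array([np.cos(th),np.sin(th)]);nn=np.array([-e[1],e[0]])
    a=x@e;b=x@nn
    for a0 in(5,15,25,34):
        m=(abs(a-a0)<2.5)&(z>74)&(z<97)
        print(n,a0,[(k,int(np.median(z[m&(abs(b-k)<1)])) if (m&(abs(b-k)<1)).sum()>2 else None) for k in range(-12,19,2)])
f=np.load("w6.npz");q=fin(f,cm)[5].reshape(-1,3)
# finger tip footprint in tool frame
T=R.from_quat(f["q"]).as_matrix();t=(q-f["pos"])@T
m=(abs(t[:,0])<25)&(abs(t[:,1])<25)&(t[:,2]>-40)&(t[:,2]<12)
for k in range(-36,12,4):
    for y0 in(-12,-4,4,12):
        s=m&(abs(t[:,2]-k)<2)&(abs(t[:,1]-y0)<4)
        if s.sum():print("tz",k,"y",y0,"x",t[s,0].min().round(1),t[s,0].max().round(1),s.sum(),end=" | ")
    print()
```

```text
w1 5 [(-12, None), (-10, 77), (-8, 80), (-6, 81), (-4, 86), (-2, 88), (0, 89), (2, 89), (4, 88), (6, 87), (8, None), (10, 80), (12, 81), (14, None), (16, None), (18, None)]
w1 15 [(-12, None), (-10, None), (-8, None), (-6, 85), (-4, 84), (-2, 87), (0, 90), (2, 91), (4, 90), (6, 86), (8, 86), (10, None), (12, None), (14, None), (16, None), (18, None)]
w1 25 [(-12, None), (-10, None), (-8, None), (-6, 78), (-4, 84), (-2, 87), (0, 90), (2, 90), (4, 89), (6, 87), (8, None), (10, None), (12, None), (14, None), (16, None), (18, None)]
w1 34 [(-12, None), (-10, None), (-8, None), (-6, 80), (-4, 84), (-2, 87), (0, 90), (2, 91), (4, 89), (6, 87), (8, 86), (10, None), (12, None), (14, None), (16, None), (18, None)]
w5 5 [(-12, 78), (-10, 80), (-8, 81), (-6, 83), (-4, 87), (-2, 89), (0, 90), (2, 89), (4, 87), (6, 87), (8, 81), (10, 80), (12, 80), (14, None), (16, None), (18, None)]
w5 15 [(-12, None), (-10, None), (-8, None), (-6, 82), (-4, 87), (-2, 89), (0, 90), (2, 89), (4, 87), (6, 86), (8, None), (10, None), (12, None), (14, None), (16, None), (18, None)]
w5 25 [(-12, None), (-10, None), (
[... 1663 characters left out ...]
16 y 4 x 0.6 10.2 95 | tz -16 y 12 x 9.1 10.7 68 | 
tz -12 y -12 x 7.9 10.5 76 | tz -12 y -4 x -9.4 9.0 173 | tz -12 y 4 x 7.8 10.0 81 | tz -12 y 12 x 9.0 10.4 60 | 
tz -8 y -12 x 8.1 10.5 64 | tz -8 y -4 x -10.0 9.2 80 | tz -8 y 4 x 7.5 16.3 84 | tz -8 y 12 x 9.3 18.2 84 | 
tz -4 y -12 x 8.3 10.7 62 | tz -4 y -4 x 7.8 9.1 57 | tz -4 y 4 x 7.8 20.8 171 | tz -4 y 12 x 8.9 22.2 324 | 
tz 0 y -12 x 7.1 10.5 45 | tz 0 y -4 x 7.8 9.1 63 | tz 0 y 4 x 7.5 21.1 107 | tz 0 y 12 x 9.7 22.6 115 | 
tz 4 y -12 x 7.3 10.6 43 | tz 4 y -4 x 7.8 9.3 50 | tz 4 y 4 x 7.7 21.0 61 | tz 4 y 12 x 20.7 22.6 58 | 
tz 8 y -12 x 8.1 10.1 12 | tz 8 y -4 x 7.7 8.7 33 | tz 8 y 4 x 7.7 21.3 49 | tz 8 y 12 x 20.8 22.8 45 |
```

>>> send_rows(targets=[[[0,0,-0.007,0,0,0],[0,0,-0.014,0,0,0],[0,0,-0.014,0,0,0]]])

```text
clock: 9.85
tcp_pos: [454.1, 308.7, 88.3]
eef_rot: [0.993, 0.12, 0.001, -0.0]
force: [-1.4, 0.2, -0.8]
gripper_width: -0.002
grip_force: 0.0
```

Raising by 2 mm freed it and the force dropped to zero. I'll check the fin angle from depth.

```bash
cat > chk.py <<'E'
from rig import *
from h import *
import sys
cm=camera_model("wrist");ax=np.array([478.5,270.6])
s=observe();p,d=grab_frame("wrist");f=dict(p=p,d=d,pos=s["tcp_pos"],q=s["eef_rot"]);np.savez(sys.argv[1],**f)
cv2.imwrite("pics/"+sys.argv[1]+".png",p[:,:,::-1])
q=fin(f,cm)[5].reshape(-1,3);x=q[:,:2]-ax;z=q[:,2]
for r0 in(0,10,20,28,34):  # ridge (z>88.5) azimuth
    pass
m=(np.hypot(*x.T)<36)&(z>88.7)&(z<92.5)
t=(q-f["pos"])@R.from_quat(f["q"]).as_matrix()
m&=~((abs(t[:,0])<12)&(abs(t[:,1])<22))
y=x[m];c=y.mean(0);w,V=np.linalg.eigh(np.cov(y.T));e=V[:,1]*np.sign(V[:,1]@c)
a=np.degrees(np.arctan2(e[1],e[0]));print("fin dir",a.round(1),"turned",(166.76-a).round(1),"by centroid",(166.76-np.degrees(np.arctan2(c[1],c[0]))).round(1),m.sum(),w**.5,"pos",s["tcp_pos"].round(1),s["eef_rot"].round(3),s["force"].round(1))
E
python3 chk.py w7
```

```text
fin dir 94.7 turned 72.1 by centroid 73.9 961 [ 1.51968917 13.06101922] pos [454.1 308.7  88.3] [ 0.993  0.12   0.001 -0.   ] [-1.4  0.2 -0.8]
```

Three clicks are done (72°). I'll realign for the last push, then push while sliding slowly upward.

>>> send_rows(targets=[[[0.005,-0.012,0.004,0,0,0.04],[0.019,-0.017,0.009,0,0,0.075],[0.019,-0.017,0.009,0,0,0.075],[0.019,-0.017,0.009,0,0,0.075]]])

```text
clock: 10.3
tcp_pos: [455.7, 311.6, 86.5]
eef_rot: [0.999, 0.046, 0.0, -0.0]
force: [0.3, -0.5, -0.3]
gripper_width: 0.005
grip_force: 0.0
```

>>> send_rows(targets=[[[0.0133,0,0,0,0,0],[0.0285,-0.0054,-0.003,0,0,0.0262],[0.0439,-0.0101,-0.007,0,0,0.0524],[0.0595,-0.0139,-0.011,0,0,0.0785],[0.0595,-0.0139,-0.013,0,0,0.0785],[0.0595,-0.0139,-0.015,0,0,0.0785]]])

```text
clock: 10.9
tcp_pos: [461.5, 313.8, 87.2]
eef_rot: [0.999, -0.033, -0.003, 0.001]
force: [-5.9, -0.2, -2.4]
gripper_width: 0.0
grip_force: 2.7
```

>>> send_rows(targets=[[[0.0076,-0.0027,-0.002,0,0,0.0131],[0.0152,-0.0054,-0.004,0,0,0.0262],[0.0152,-0.0054,-0.006,0,0,0.0262],[0.0152,-0.0054,-0.006,0,0,0.0262]]])

```text
clock: 11.3
tcp_pos: [462.5, 314.4, 87.3]
eef_rot: [0.998, -0.059, -0.004, 0.001]
force: [-7.8, 0.2, -3.4]
gripper_width: 0.005
grip_force: 4.1
```

```bash
python3 chk.py w8
```

```text
fin dir 92.9 turned 73.9 by centroid 75.7 1004 [ 1.53473911 13.04091129] pos [462.5 314.4  87.3] [ 0.998 -0.059 -0.004  0.001] [-7.8  0.2 -3.4]
```

>>> send_rows(targets=[[[0.0076,-0.0027,0,0,0,0.0131],[0.0152,-0.0054,0,0,0,0.0262],[0.0229,-0.0078,0,0,0,0.0393],[0.0306,-0.0101,0,0,0,0.0524],[0.0306,-0.0101,0,0,0,0.0524]]])

```text
clock: 11.85
tcp_pos: [464.9, 315.5, 87.0]
eef_rot: [0.994, -0.112, -0.007, 0.002]
force: [-16.2, -0.6, 2.6]
gripper_width: -0.0
grip_force: 8.3
```

```bash
python3 chk.py w9
```

```text
fin dir 91.3 turned 75.5 by centroid 77.0 1001 [ 1.53570055 13.03989967] pos [464.9 315.5  87. ] [ 0.994 -0.112 -0.007  0.002] [-16.2  -0.6   2.6]
```

>>> send_rows(targets=[[[0,0,-0.007,0,0,0],[0,0,-0.014,0,0,0],[0,0,-0.014,0,0,0]]])

```text
clock: 12.2
tcp_pos: [464.6, 315.2, 87.9]
eef_rot: [0.994, -0.111, -0.007, 0.002]
force: [-12.5, 0.9, -6.2]
gripper_width: 0.006
grip_force: 6.4
```

```bash
python3 chk.py w10
```

```text
fin dir 91.7 turned 75.1 by centroid 76.7 995 [ 1.55190517 13.01423009] pos [464.6 315.2  87.9] [ 0.994 -0.111 -0.007  0.002] [-12.5   0.9  -6.2]
```

The contact has crept in to about r=25, where the lever arm is poor. I'll back off and push straight, without rotating the tool, so the fin's outer end takes the contact.

>>> send_rows(targets=[[[-0.05,0,0,0,0,0],[-0.1,0.02,0,0,0,-0.04],[-0.11,0.053,0.01,0,0,-0.11],[-0.1,0.053,0.031,0,0,-0.157],[-0.1,0.053,0.031,0,0,-0.157],[-0.1,0.053,0.031,0,0,-0.157]]])

```text
clock: 12.85
tcp_pos: [455.3, 311.8, 87.4]
eef_rot: [0.999, 0.044, 0.0, -0.0]
force: [-0.6, -1.4, 0.7]
gripper_width: 0.004
grip_force: 0.0
```

```bash
python3 chk.py w11
```

```text
fin dir 94.6 turned 72.1 by centroid 73.8 981 [ 1.51265209 13.15664749] pos [455.3 311.8  87.4] [ 0.999  0.044  0.    -0.   ] [-0.6 -1.4  0.7]
```

>>> send_rows(targets=[[[0.02,0,0,0,0,0],[0.035,0,0,0,0,0],[0.05,0,0,0,0,0],[0.06,0,0,0,0,0],[0.06,0,0,0,0,0]]])

```text
clock: 13.4
tcp_pos: [460.7, 312.5, 87.0]
eef_rot: [0.999, 0.045, -0.004, 0.0]
force: [-14.6, -0.6, 12.0]
gripper_width: 0.004
grip_force: 7.2
```

```bash
python3 chk.py w12
```

```text
fin dir 92.6 turned 74.1 by centroid 75.9 971 [ 1.53288813 13.11016198] pos [460.7 312.5  87. ] [ 0.999  0.045 -0.004  0.   ] [-14.6  -0.6  12. ]
```

>>> send_rows(targets=[[[0.01,0,-0.004,0,0,0],[0.02,0,-0.008,0,0,0],[0.027,0,-0.012,0,0,0],[0.027,0,-0.012,0,0,0]]])

```text
clock: 13.85
tcp_pos: [461.6, 312.6, 87.3]
eef_rot: [0.999, 0.045, -0.007, 0.001]
force: [-20.0, 0.1, 11.3]
gripper_width: 0.007
grip_force: 10.3
```

```bash
python3 chk.py w13
```

```text
fin dir 91.5 turned 75.3 by centroid 77.0 957 [ 1.52184934 13.09063774] pos [461.6 312.6  87.3] [ 0.999  0.045 -0.007  0.001] [-20.    0.1  11.3]
```

>>> send_rows(targets=[[[0,0,0,0,0,0],[0,0,0,0,0,0],[0,0,0,0,0,0],[0,0,0,0,0,0],[0,0,0,0,0,0],[0,0,0,0,0,0]]])

```text
clock: 14.5
tcp_pos: [461.7, 312.6, 87.3]
eef_rot: [0.999, 0.045, -0.007, 0.001]
force: [-19.9, 0.2, 10.6]
gripper_width: 0.007
grip_force: 10.2
```

Run:
```python
from rig import *
from h import *
s=observe();F=s["force"];T=s["torque"]*1000;M=R.from_quat(s["eef_rot"]).as_matrix()
F=M.T@F;T=M.T@T;print("tool F,T",F,T)
r=np.cross(F,T)/F.dot(F);u=F/np.linalg.norm(F);print(T.dot(u))
for t in range(-160,1,20):print((r+t*u).round(1))
```

```text
tool F,T [-19.98925255  -1.97593557 -10.31713102] [  195.65542094 -3124.73690418   159.64883041]
27.286015273588816
[ 77.8  16.3 196.4]
[ 60.1  14.6 187.2]
[ 42.4  12.8 178.1]
[ 24.7  11.  168.9]
[  7.    9.3 159.8]
[-10.7   7.5 150.7]
[-28.4   5.8 141.5]
[-46.1   4.  132.4]
[-63.8   2.3 123.3]
```

View pics/w13.png

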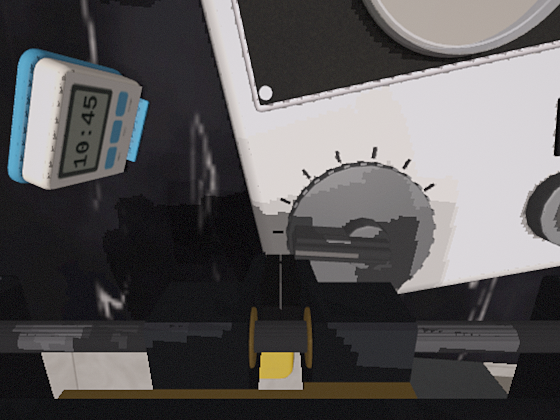

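The contact is on the inner finger at about r=33, and the load is steady. I'll relieve the vertical friction by raising again, which worked on click 3.

>>> send_rows(targets=[[[0.01,0,-0.007,0,0,0],[0.02,0,-0.014,0,0,0],[0.02,0,-0.02,0,0,0],[0.02,0,-0.02,0,0,0]]])

```text
clock: 14.9
tcp_pos: [462.2, 312.4, 88.0]
eef_rot: [0.999, 0.045, -0.01, 0.001]
force: [-21.3, 1.7, 0.0]
gripper_width: 0.002
grip_force: 10.7
```

```bash
python3 chk.py w14
```

```text
fin dir 90.9 turned 75.9 by centroid 77.8 958 [ 1.53673952 13.14121911] pos [462.2 312.4  88. ] [ 0.999  0.045 -0.01   0.001] [-21.3   1.7   0. ]
```

>>> send_rows(targets=[[[0.007,0,-0.002,0,0,0],[0.013,0,-0.004,0,0,0],[0.013,0,-0.004,0,0,0]]])

```text
clock: 15.25
tcp_pos: [462.7, 312.5, 88.0]
eef_rot: [0.999, 0.045, -0.011, 0.002]
force: [-25.7, 1.7, 1.6]
gripper_width: 0.001
grip_force: 12.7
```

```bash
python3 chk.py w15
```

```text
fin dir 90.1 turned 76.7 by centroid 78.3 931 [ 1.5006934  13.02309904] pos [462.7 312.5  88. ] [ 0.999  0.045 -0.011  0.002] [-25.7   1.7   1.6]
```

The resistance fits a spring-like detent that peaks near 6°, and I'm close to the peak. I'll back off and set the tool at 96°, so the fin's outer end carries the contact and the end position can't overshoot.

>>> send_rows(targets=[[[-0.06,0,0,0,0,0],[-0.13,0,0.01,0,0,0],[-0.15,-0.05,0.02,0,0,0],[-0.15,-0.094,0.032,0,0,0.07],[-0.12,-0.094,0.032,0,0,0.14],[-0.086,-0.094,0.032,0,0,0.209],[-0.086,-0.094,0.032,0,0,0.209],[-0.086,-0.094,0.032,0,0,0.209]]])

```text
clock: 16.1
tcp_pos: [459.2, 326.5, 88.1]
eef_rot: [0.987, -0.162, 0.0, -0.0]
force: [-0.4, 0.3, -0.3]
gripper_width: 0.009
grip_force: 0.0
```

```bash
cat >> chk.py <<'E'
xa=np.radians(166.76-90-float(sys.argv[2])) if len(sys.argv)>2 else 0
v=s["tcp_pos"][:2]-ax;print("frame x,rad",(v@[np.cos(xa),np.sin(xa)]).round(1),(v@[-np.sin(xa),np.cos(xa)]).round(1),"tool angle",(166.76-90-np.degrees(2*np.arctan2(s["eef_rot"][1],s["eef_rot"][0]))).round(1))
E
python3 chk.py w16 96
```

```text
fin dir 94.6 turned 72.1 by centroid 73.5 1058 [ 1.58256803 12.98943445] pos [459.2 326.5  88.1] [ 0.987 -0.162  0.    -0.   ] [-0.4  0.3 -0.3]
frame x,rad -36.6 46.4 tool angle 95.4
```

>>> send_rows(targets=[[[0.02,0,0,0,0,0],[0.035,0,-0.002,0,0,0],[0.05,0,-0.004,0,0,0],[0.065,0,-0.006,0,0,0],[0.08,0,-0.008,0,0,0],[0.09,0,-0.01,0,0,0],[0.09,0,-0.01,0,0,0]]])

```text
clock: 16.85
tcp_pos: [469.3, 322.7, 88.6]
eef_rot: [0.987, -0.163, -0.002, -0.0]
force: [-7.1, 4.2, 1.1]
gripper_width: 0.004
grip_force: 4.4
```

```bash
python3 chk.py w17 96
```

```text
fin dir 92.7 turned 74.1 by centroid 75.6 961 [ 1.47850688 12.74746221] pos [469.3 322.7  88.6] [ 0.987 -0.163 -0.002 -0.   ] [-7.1  4.2  1.1]
frame x,rad -25.8 46.1 tool angle 95.6
```

>>> send_rows(targets=[[[0.01,0,0,0,0,0],[0.02,0,0,0,0,0],[0.03,0,-0.002,0,0,0],[0.03,0,-0.002,0,0,0]]])

```text
clock: 17.3
tcp_pos: [471.1, 322.4, 88.5]
eef_rot: [0.987, -0.163, -0.005, -0.0]
force: [-15.9, 10.6, 5.2]
gripper_width: 0.005
grip_force: 9.1
```

```bash
python3 chk.py w18 96
```

```text
fin dir 90.8 turned 75.9 by centroid 77.3 933 [ 1.47858332 12.50671223] pos [471.1 322.4  88.5] [ 0.987 -0.163 -0.005 -0.   ] [-15.9  10.6   5.2]
frame x,rad -24.1 46.4 tool angle 95.5
```

>>> send_rows(targets=[[[0.007,0,-0.003,0,0,0],[0.014,0,-0.006,0,0,0],[0.02,0,-0.008,0,0,0],[0.02,0,-0.008,0,0,0]]])

```text
clock: 17.75
tcp_pos: [472.1, 322.1, 88.9]
eef_rot: [0.987, -0.163, -0.007, -0.0]
force: [-19.1, 14.4, 4.5]
gripper_width: 0.004
grip_force: 11.6
```

```bash
python3 chk.py w19 96
```

```text
fin dir 89.9 turned 76.9 by centroid 78.7 917 [ 1.50582378 12.23330452] pos [472.1 322.1  88.9] [ 0.987 -0.163 -0.007 -0.   ] [-19.1  14.4   4.5]
frame x,rad -23.0 46.5 tool angle 95.5
```

>>> send_rows(targets=[[[0.005,0,-0.002,0,0,0],[0.01,0,-0.004,0,0,0],[0.01,0,-0.004,0,0,0]]])

```text
clock: 18.1
tcp_pos: [472.5, 321.9, 89.1]
eef_rot: [0.987, -0.163, -0.007, -0.0]
force: [-21.0, 15.2, 2.7]
gripper_width: 0.003
grip_force: 12.9
```

```bash
python3 chk.py w20 96
```

```text
fin dir 89.2 turned 77.6 by centroid 79.1 899 [ 1.50544615 12.23368842] pos [472.5 321.9  89.1] [ 0.987 -0.163 -0.007 -0.   ] [-21.   15.2   2.7]
frame x,rad -22.6 46.5 tool angle 95.5
```

>>> send_rows(targets=[[[0.005,0,0,0,0,0],[0.01,0,0,0,0,0],[0.01,0,0,0,0,0]]])

```text
clock: 18.45
tcp_pos: [481.6, 320.4, 91.3]
eef_rot: [0.987, -0.163, 0.001, -0.002]
force: [-0.3, 2.3, 6.2]
gripper_width: 0.004
grip_force: 2.7
```

```bash
python3 chk.py w21 96
```

```text
fin dir 70.1 turned 96.7 by centroid 98.0 880 [ 1.43052405 12.95678105] pos [481.6 320.4  91.3] [ 0.987 -0.163  0.001 -0.002] [-0.3  2.3  6.2]
frame x,rad -13.5 48.0 tool angle 95.5
```

It released and the fin is at about 96°, the fourth click. Backing off, then up.

>>> send_rows(targets=[[[-0.05,0,0,0,0,0],[-0.13,0,0,0,0,0],[-0.13,0,-0.2,0,0,0],[-0.13,0,-0.5,0,0,0],[-0.13,0,-0.5,0,0,0],[-0.13,0,-0.5,0,0,0]]])

```text
clock: 19.1
tcp_pos: [462.8, 324.9, 167.3]
eef_rot: [0.987, -0.163, 0.001, -0.0]
force: [0.3, -0.3, 0.1]
gripper_width: 0.004
grip_force: 0.0
```

```bash
python3 chk.py w22 96
python3 - <<'E'
from rig import *
from h import *
cm=camera_model("wrist");f=np.load("w22.npz");q=fin(f,cm)[5].reshape(-1,3)
y=np.radians(16.76);R2=np.array([[np.cos(y),-np.sin(y)],[np.sin(y),np.cos(y)]])
o=np.array([478.5,270.6])-R2@[-55,48];b=R2@[-62,-66]+o;print("origin",o,"button",b)
m=(np.hypot(*(q[:,:2]-b).T)<22)&(q[:,2]>64)&(q[:,2]<90);z=q[m,2]
if m.sum()>20:
  h=np.percentile(z,90);t=q[m&(q[:,2]>h-2.5)] if 0 else q[m][z>76];print(m.sum(),np.percentile(z,[10,50,90]),t.mean(0) if len(t) else None,len(t))
# top cam
f=np.load("top0.npz");c2=camera_model("top");d=f["d"];v,u=np.mgrid[:420,:560]
pc=np.stack([(u-c2["cx"])/c2["fx"]*d,(v-c2["cy"])/c2["fy"]*d,d],-1)@R.from_quat(c2["attitude"]).as_matrix().T+c2["position"]
k=pc[(np.hypot(pc[...,0]-b[0],pc[...,1]-b[1])<25)&(pc[...,2]>77)&(pc[...,2]<90)];print(np.median(k,0),k.mean(0),len(k))
E
```

```text
fin dir 71.1 turned 95.6 by centroid 96.2 487 [ 1.6183377  13.19321725] pos [462.8 324.9 167.3] [ 0.987 -0.163  0.001 -0.   ] [ 0.3 -0.3  0.1]
frame x,rad -32.7 46.1 tool angle 95.5
origin [545.00510035 240.4989763 ] button [504.6707793  159.42405696]
3114 [70.1493571  72.41856932 81.9261298 ] [504.99516962 161.19052442  81.07764194] 1286
[503.4800237  157.02024448  81.14208284] [503.6459815  157.92727792  81.11645461] 73
```

The dial rests at about 96° (4 clicks). The button is at about (504,159) with its top at about 81 mm, so I'll move over it.

>>> send_rows(targets=[[[0.2,0.3,0,0,0,0],[0.4,0.6,0,0,0,0],[0.6,0.9,0,0,0,0],[0.616,0.959,0,0,0,0],[0.616,0.959,0.2,0,0,0],[0.616,0.959,0.41,0,0,0],[0.616,0.959,0.41,0,0,0],[0.616,0.959,0.41,0,0,0]]])

```text
clock: 19.95
tcp_pos: [502.6, 158.7, 103.5]
eef_rot: [0.987, -0.163, -0.002, 0.001]
force: [0.4, -0.2, -0.2]
gripper_width: 0.007
grip_force: 0.0
```

>>> send_rows(targets=[[[0,0,0.04,0,0,0],[0,0,0.08,0,0,0],[0,0,0.1,0,0,0],[0,0,0.115,0,0,0],[0,0,0.125,0,0,0],[0,0,0.125,0,0,0]]])

```text
clock: 20.55
tcp_pos: [504.4, 159.0, 86.4]
eef_rot: [0.987, -0.163, 0.0, -0.0]
force: [-1.0, 1.7, 3.1]
gripper_width: 0.005
grip_force: 1.4
```

>>> send_rows(targets=[[[0,0,0.005,0,0,0],[0,0,0.01,0,0,0],[0,0,0.01,0,0,0]]])

```text
clock: 20.85
tcp_pos: [504.3, 159.0, 84.8]
eef_rot: [0.987, -0.163, 0.0, -0.0]
force: [-1.2, 2.6, 4.3]
gripper_width: -0.0
grip_force: 1.8
```

>>> send_rows(targets=[[[0,0,0.006,0,0,0],[0,0,0.012,0,0,0],[0,0,0.018,0,0,0],[0,0,0.018,0,0,0]]])

```text
clock: 21.25
tcp_pos: [504.5, 159.0, 84.1]
eef_rot: [0.987, -0.163, 0.0, -0.0]
force: [-8.4, 0.3, 22.2]
gripper_width: 0.007
grip_force: 11.2
```

Run:
```python
from rig import *
from h import *
cm=camera_model("wrist");f=np.load("w22.npz");q=fin(f,cm)[5].reshape(-1,3)
b=np.array([504.6,160.3]);r=np.hypot(*(q[:,:2]-b).T)
for k in range(0,30,2):
    z=q[(r>=k)&(r<k+2),2];print(k,len(z),np.percentile(z,[10,50,90]).round(1))
m=(abs(q[:,0]-500)<8)&(abs(q[:,1]-215)<12);print("deck",np.median(q[m,2]),m.sum())
```

```text
0 26 [81.1 82.  82.7]
2 92 [80.7 81.8 82.7]
4 153 [80.8 81.5 82.7]
6 197 [80.7 81.7 82.5]
8 276 [80.8 81.6 82.5]
10 487 [73.5 80.6 81.9]
12 372 [71.1 73.2 80.7]
14 268 [70.8 71.6 72.6]
16 357 [70.7 71.7 72.6]
18 772 [61.3 70.8 72.2]
20 528 [59.1 63.2 71. ]
22 335 [58.9 59.7 60.6]
24 432 [58.8 59.7 60.7]
26 545 [58.6 59.7 60.6]
28 622 [58.8 59.8 60.8]
deck 59.7406398648687 680
```

The button bottomed at a tip height of 76.1 mm: its top was at 82 mm, so that is the full 6 mm, and the collar is only 72 mm high. Retracting.

>>> send_rows(targets=[[[0,0,-0.05,0,0,0],[0,0,-0.2,0,0,0],[0,0,-0.4,0,0,0],[0,0,-0.7,0,0,0],[0,0,-0.7,0,0,0],[0,0,-0.7,0,0,0]]])

```text
clock: 21.85
tcp_pos: [504.7, 158.5, 187.6]
eef_rot: [0.987, -0.163, 0.001, -0.0]
force: [0.7, 0.1, -0.7]
gripper_width: 0.008
grip_force: 0.0
```

```bash
python3 chk.py w23 96
```

```text
fin dir 71.4 turned 95.3 by centroid 98.6 306 [ 1.62470265 12.8274341 ] pos [504.7 158.5 187.6] [ 0.987 -0.163  0.001 -0.   ] [ 0.7  0.1 -0.7]
frame x,rad 61.6 -97.2 tool angle 95.6
```

```bash
python3 -c "
from rig import *
print(job_done())"
```

```text
the job is handed in; nothing more can be done
None
```

The dial is four clicks clockwise of where it started (about 95–96° measured), the start button was pressed fully down and released, and the job is handed in. The hand-in returned no verdict. Turning the third and fourth clicks took far more force than the stated 5 N, up to about 32 N (limit 40 N).

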